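Push the jar train home and shut the keeper

TASK

With the fingertips only, push the row of four small jars along the aluminium rail as one train until the front jar stands against the end stop and the jars all touch. Then push the keeper arm round by its post until it lies fully across the rail behind the last jar. Do not pinch, lift or tip the jars or let the row come apart, and leave the other things round the rail where they are.

Things in the scene. Friction and masses are not known exactly. Their poses are not given: they have to be found in the camera images.
- jar_rail: bare aluminium U-channel, fixed on the worktop. x: along the channel from the open entry (x -190 mm) to the end stop (face at x +140 mm, plate 50 mm high); y left, z up; origin on the worktop on the middle line. Floor 4 mm above the worktop, inside width 47 mm, walls 4 mm thick, tops 22 mm above the worktop. Keeper pivot block 28 x 24 x 22 mm outside the left wall
- rail_stop (a point): middle of the end stop's inner face at channel-floor height; axes as jar_rail. With the row home the jar centres are about 22, 66, 109 and 153 mm before it
- jar_1: white screw-cap jar, 44 mm diameter (cap 39 mm), 60 mm high, about 0.1 kg, loose in the channel: the front jar, nearest the end stop; origin: centre of its underside, z up. Row of four, neighbours touching or up to 2 mm apart at the start; the front jar starts 50 to 100 mm short of the stop
- jar_2: white screw-cap jar, 44 mm diameter (cap 39 mm), 60 mm high, about 0.1 kg, loose in the channel: second of the row; origin: centre of its underside, z up. Row of four, neighbours touching or up to 2 mm apart at the start; the front jar starts 50 to 100 mm short of the stop
- jar_3: white screw-cap jar, 44 mm diameter (cap 39 mm), 60 mm high, about 0.1 kg, loose in the channel: third of the row; origin: centre of its underside, z up. Row of four, neighbours touching or up to 2 mm apart at the start; the front jar starts 50 to 100 mm short of the stop
- jar_4: white screw-cap jar, 44 mm diameter (cap 39 mm), 60 mm high, about 0.1 kg, loose in the channel: the last (tail) jar, nearest the open entry; origin: centre of its underside, z up. Row of four, neighbours touching or up to 2 mm apart at the start; the front jar starts 50 to 100 mm short of the stop
- keeper (a joint): flat steel arm turning level on an upright pivot, 26 to 34 mm above the worktop, 10 mm wide, 70 mm long. Rad: 0 open, 2.44 shut (hard stop; straight across the channel, 5 mm behind the home row). Grows counter-clockwise from above; in jar_rail axes the arm points at 2.27 + value from x towards y. Starts 0 to 0.8. Friction about 1 N at the post; stays where left
- keeper_knob (a point): upright black round post near the end of the keeper, 12 mm diameter, from 34 to 64 mm above the worktop, 65 mm from the pivot axis; this point is on its axis 50 mm above the worktop. Push it from its outer side to swing the keeper
- keeper_pivot (a point): pivot axis of the keeper, 30 mm above the worktop; 46 mm before the origin and 40 mm left of the middle line in jar_rail axes; axes as jar_rail
- big_jar: white screw-cap jar with black cap, 60 mm diameter, 90 mm high, beside the rail on the far (right) side; origin: centre of its underside. Not part of the work
- spare_jar: single jar like those in the row (44 mm diameter, 60 mm high) but standing on the worktop beside the rail on its right side; origin: centre of its underside. Not part of the work
- tape: roll of masking tape lying flat, 96 mm diameter, 25 mm high, on the right side of the rail; origin: centre of its underside. Not part of the work
- pen: marker pen lying on the worktop, 136 mm long, 17 mm high; origin: middle of its underside. Not part of the work
There are look-alikes about, which are no part of the job. Leave any orange or red look-alike of the jar_4 alone.

How it is judged:
On the way, in this order (a step that is already met when the one before it is completed fails the run):
1. the row is home against the end stop while the keeper is still open (x of jar_1 in the frame of rail_stop above -0.0255 m and x of jar_4 in the frame of rail_stop above -0.159 m and z of jar_1 in the frame of rail_stop between -0.004 and 0.006 m and angle between each of jar_1, jar_2, jar_3, jar_4's own z axis and vertical below 0.12 rad and y of jar_1 in the frame of rail_stop between -0.008 and 0.008 m and z of jar_2 in the frame of rail_stop between -0.004 and 0.006 m and y of jar_2 in the frame of rail_stop between -0.008 and 0.008 m and z of jar_3 in the frame of rail_stop between -0.004 and 0.006 m and y of jar_3 in the frame of rail_stop between -0.008 and 0.008 m and z of jar_4 in the frame of rail_stop between -0.004 and 0.006 m and y of jar_4 in the frame of rail_stop between -0.008 and 0.008 m and value of joint keeper below 1.3 rad), for 0.2 s.
2. the keeper is swung shut behind the last jar (value of joint keeper above 2.33 rad), for 0.2 s.
At the end, for the whole second after the job is handed in: Front jar within 3.5 mm of the end stop, centre of the last jar at most 159 mm before the stop face (about 153 when all touch), all four upright (within 0.12 rad) on the channel floor and at rest, keeper shut to within 0.11 rad of its hard stop (x of jar_1 in the frame of rail_stop above -0.0255 m and x of jar_4 in the frame of rail_stop above -0.159 m and z of jar_1 in the frame of rail_stop between -0.004 and 0.006 m and angle between each of jar_1, jar_2, jar_3, jar_4's own z axis and vertical below 0.12 rad and y of jar_1 in the frame of rail_stop between -0.008 and 0.008 m and z of jar_2 in the frame of rail_stop between -0.004 and 0.006 m and y of jar_2 in the frame of rail_stop between -0.008 and 0.008 m and z of jar_3 in the frame of rail_stop between -0.004 and 0.006 m and y of jar_3 in the frame of rail_stop between -0.008 and 0.008 m and z of jar_4 in the frame of rail_stop between -0.004 and 0.006 m and y of jar_4 in the frame of rail_stop between -0.008 and 0.008 m and value of joint keeper above 2.33 rad and linear speed of each of jar_1, jar_2, jar_3, jar_4 below 0.01 m/s).
It fails at once if a jar of the row is lifted more than 12 mm or leaves the channel (z of any of jar_1, jar_2, jar_3, jar_4 in the frame of rail_stop above 0.012 m or y of any of jar_1, jar_2, jar_3, jar_4 in the frame of rail_stop above 0.02 m or y of any of jar_1, jar_2, jar_3, jar_4 in the frame of rail_stop below -0.02 m).
It fails at once if a jar of the row is tipped by more than 0.35 rad (angle between any of jar_1, jar_2, jar_3, jar_4's own z axis and vertical above 0.35 rad).
It fails at once if the row comes apart: a gap of more than 20 mm opens between neighbours (distance between jar_1 and jar_2 above 0.064 m or distance between jar_2 and jar_3 above 0.064 m or distance between jar_3 and jar_4 above 0.064 m).
It fails at once if another thing beside the rail is moved by more than 30 mm (distance of any of big_jar, spare_jar, tape, pen from where it was at the start of the episode above 0.03 m).
It also fails if it takes over 54 s, if anything falls off the work surface, if the arm or the gripper's body presses on something with over 40 N, if the wrist force passes 120 N, or if a joint passes its speed limit or range.

ROBOT

A 6-joint arm with a two-finger parallel gripper is mounted at the origin on a cart in front of the work surface, level with it; the furniture and walls round the work are solid. World frame = base frame: x ahead of the robot, y to its left, z up, the work surface at z = 0. Lengths are in m, angles in rad, forces in N, time in s.
With the tool pointing down it reaches from about 0.35 to 0.775 m from the base axis. Payload 7.3 kg.
Tool frame: the origin (TCP) lies midway between the tips of the shut fingers; the grasp point (between the pads) lies 19 mm behind it (robot.tcp_to_grasp is the distance from the TCP to the grasp point, in m); z points along the fingers, y is the line along which they close (so a half turn about z gives the same grasp; the last joint's range is limited). The gripper opens to 92 mm and grips with 3 to 60 N. Pads are 19 mm wide; open, the fingers measure 130 mm over their backs; the gripper's body (75 mm by 190 mm) begins 47 mm behind the grasp point.
Start: joints at [-1.337, 0.342, 1.524, -0, 1.275, -0.146], TCP at [0.195, -0.488, 0.227] pointing down, gripper open.
Joint ranges: [-2.53, 2.53], [-0.77, 2.02], [0.04, 2.7], [-1, 4.14], [0.28, 2.66], [-3.11, 3.11]. Speed limits (rad/s): [2.57, 2.57, 3.14, 3.14, 3.14, 3.14].

INTERFACE

Orientations are given as [roll, pitch, yaw] about the fixed x, y, z axes, in that order (R = Rz(yaw) Ry(pitch) Rx(roll)).
In Python, from cell import readout, cams, ticket, robot gives the robot as it stands. The module is installed in compiled form; this text tells all that it offers.
- The arm moves only by the tool jog_arm, never from a script. Its argument "plan" is a list of rows, each a list of 5 numbers: the shift along the world's x, y, z each as a share of 0.08 m, from -1 to 1, then the turn about the world's z as a share of 90 degrees, from -1 to 1, then the opening, from -1 (shut) to 1 (fully open). A call has 1 to 12 rows; each row is the pose to reach, as a shift and turn from the pose commanded when the call began; what a row does not reach only later rows make up. A row lasts 1/10 s, in which the tool goes at most 50 mm and 8.59 degrees, less where a joint would pass 70% of its speed; a pose out of reach is approached as far as the arm can. A call with a number of a shift or a turn outside -1 to 1 is refused whole. A call with a gripper value outside its range is refused whole. The fingers move at their own pace and stop on an object; "squeeze" is the grip in N (left out, the last holds). Time passes only in rows, so rows that repeat a pose let the fingers close. It gives the time, the measured TCP pose, the force, the opening and the grip force at its end, in the units of the state.
- readout.observe(): the state, without advancing time (a new reading comes with each control period).
- cams.read_camera(name): name is "scene" or "top" or "wrist"; returns the picture (400x640x3 uint8, blue, green, red); there is no depth.
- cams.calibration(name): a dict with "K" (3x3 intrinsics, pixels), "world_from_camera" (4x4, takes a point from camera to world coordinates). Camera axes: x right, y down, z forward; pixel columns grow to the right and rows downward; lengths in m; the calibration is good to about 2 mm. A picture is of the moment at which its call begins: read the wrist's pose just before it. calibration takes no time and is no camera call; for the wrist camera it gives the pose at the moment of the call.
- ticket.hand_in(): hands the job in; it is judged then, once.
The state is a dict: "time": time; "qpos": joint angles; "qvel": joint speeds; "joint_efforts": joint torques, N m; "tool_pos": TCP position; "tool_rot": TCP orientation; "contact_force": force on the tool from outside, world axes, zero at the start; "torque": the same for the moment, N m; "opening": finger opening in m; "grip_force": force on a finger pad.
Only numpy, scipy, OpenCV 4.12 (cv2) and the standard library are available. Lean on these libraries where they do the work, as an engineer would, in place of code of your own. Each camera call takes 0.05 s, during which the arm holds its last target. There are 200 camera calls.

## Working session

There is one attempt and no reset: what is moved stays moved. The work goes in short steps, Python scripts to look and compute and a tool call to move; the robot and the scene stay as the last step left them, time stands still between calls to the robot, and variables do not carry over. Pictures are saved under pics/ and viewed, at most 10 in all, crops included, and the job is handed in when it is done.

Besides the shell and the picture viewer there is one more tool, called after ">>>" as name(argument=value, ...), one argument or row to a line, values as JSON. jog_arm: Moves the arm, as the interface text tells. Shift numbers are shares of 0.08 m and turn numbers shares of 90 degrees, none past 1 either way. Its arguments: {"type":"object","properties":{"plan":{"type":"array"},"squeeze":{"type":"number"}},"required":["plan"]}

```bash
mkdir -p pics; python3 - <<'E'
from cell import readout,cams
import cv2
s=readout.observe();print(s)
for n in("top","scene"):
    im=cams.read_camera(n);cv2.imwrite(f"pics/{n}0.png",im);c=cams.calibration(n);print(n,c["K"],c["world_from_camera"])
E
```

```text
{'time': 0.0, 'qpos': array([-1.33701393e+00,  3.42708274e-01,  1.52501615e+00, -1.60687828e-05,
        1.27539280e+00, -1.46018569e-01]), 'qvel': array([ 0.00039576, -0.00163242, -0.00016828,  0.00140943,  0.0007516 ,
       -0.00055083]), 'joint_efforts': array([-1.94169712e-03, -4.31246710e+01, -2.44226253e+01,  7.15201395e-02,
        5.60235931e-02, -1.31094862e-04]), 'tool_pos': array([ 0.19454815, -0.4871856 ,  0.22605276]), 'tool_rot': array([-3.14008207e+00, -2.06623856e-04,  3.79805495e-01]), 'contact_force': array([ 0.45575991, -0.47192813,  0.81913285]), 'torque': array([-0.00827414,  0.04699904, -0.01142927]), 'grip_force': 0.0, 'opening': 0.09191647392554265}
top [[419.17572525   0.         318.44244132]
 [  0.         419.17572525 192.86583863]
 [  0.           0.           1.        ]] [[ 1.76407249e-02 -9.74227573e-01  2.24876503e-01  3.84470202e-01]
 [-9.99839364e-01 -1.79017957e-02  8.78118490e-04 -2.84176359e-01]
 [ 3.17020596e-03 -2.24855870e-01 -9.74386878e-01  9.06944597e-01]
 [ 0.00000000e+00  0.00000000e+00  0.00000000e+00  1.00000000e+00]]
scene [[456.86011538   0.         318.36458726]
 [  0.         456.86011538 201.41680095]
 [  0.           0.           1.        ]] [[-8.72937545e-01 -3.86567114e-01  2.97566647e-01  3.11165172e-01]
 [-4.87831960e-01  6.91544848e-01 -5.32715404e-01  1.80806626e-01]
 [ 1.49574460e-04 -6.10189797e-01 -7.92255255e-01  7.24962108e-01]
 [ 0.00000000e+00  0.00000000e+00  0.00000000e+00  1.00000000e+00]]
```

View pics/top0.png

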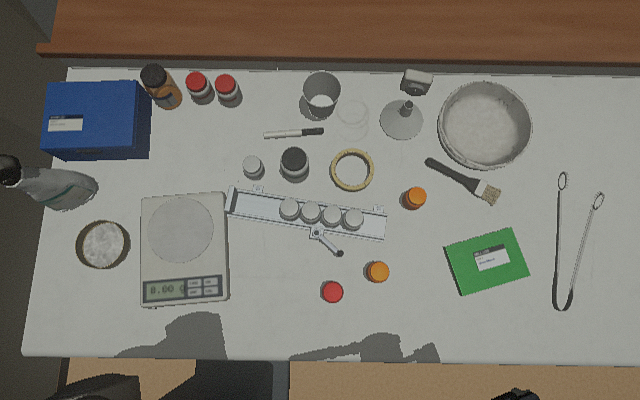

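View pics/scene0.png

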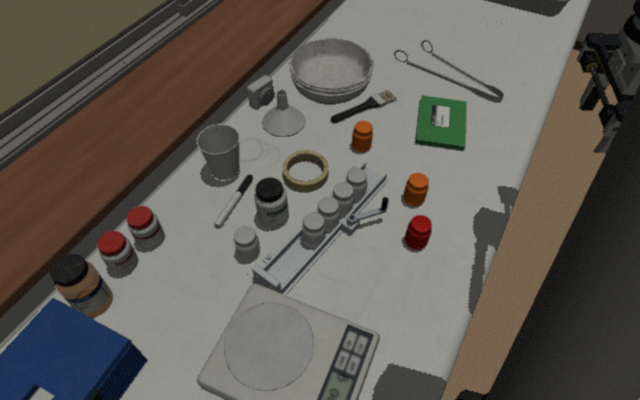

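```bash
python3 - <<'E'
import cv2,numpy as np
t=cv2.imread("pics/top0.png")[140:270,210:400];cv2.imwrite("pics/t1.png",cv2.resize(t,None,fx=4.2,fy=4.2,interpolation=cv2.INTER_CUBIC))
t=cv2.imread("pics/scene0.png")[145:295,240:440];cv2.imwrite("pics/s1.png",cv2.resize(t,None,fx=4,fy=4,interpolation=cv2.INTER_CUBIC))
E
```

```text
(no output)
```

View pics/t1.png

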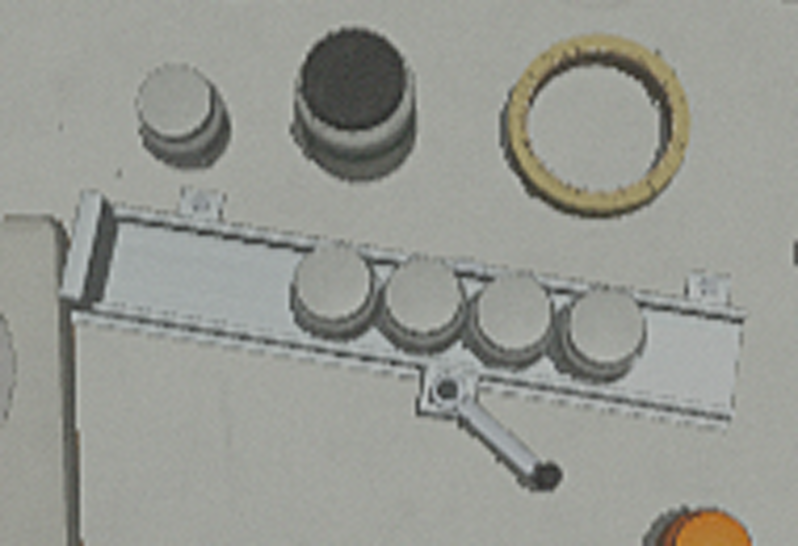

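View pics/s1.png

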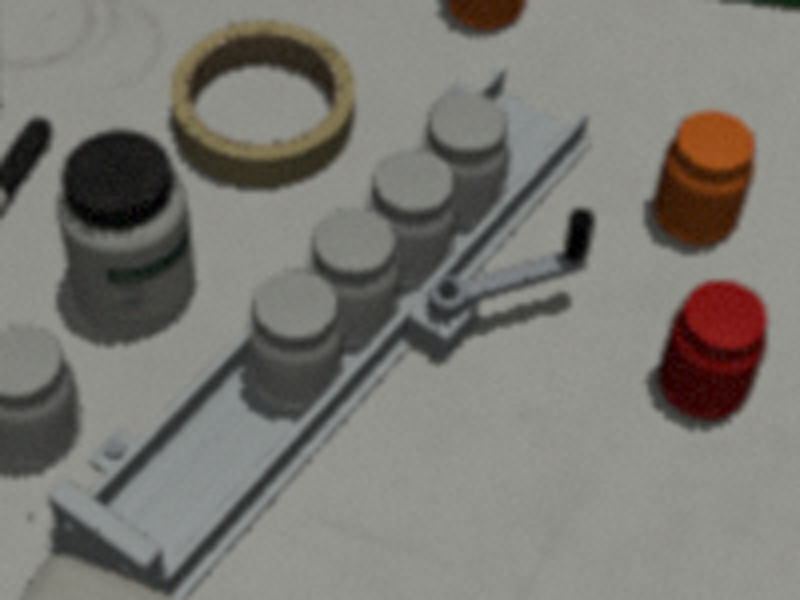

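The top view shows the four white jars in the rail at full pixels (289.5,207), (311,210), (332,214) and (354,217). The end stop is at the left (about 232,200), the keeper pivot at (317,232) and its post at (340,252). There are also a white spare jar outside the rail at (252,164), orange ones at (377,271) and (415,198), and a red one at (332,292). The tail jar is the white one at (354,217), because it is last in the rail towards the open entry, and the crop confirms it.

```bash
cat > h.py <<'E'
import numpy as np
from cell import cams
def ray(n,p):
    c=cams.calibration(n);T=c["world_from_camera"]
    d=T[:3,:3]@np.linalg.inv(c["K"])@[p[0],p[1],1];return T[:3,3],d/np.linalg.norm(d)
def plane(n,p,z):
    o,d=ray(n,p);return o+d*(z-o[2])/d[2]
def tri(p,q):
    a,d=ray("top",p);b,e=ray("scene",q)
    s,t=np.linalg.lstsq(np.c_[d,-e],b-a,rcond=None)[0];return (a+s*d+b+t*e)/2,np.linalg.norm(a+s*d-b-t*e)
ft=lambda u,v:(210+(u+.5)/4.2-.5,140+(v+.5)/4.2-.5)
fs=lambda u,v:(240+(u+.5)/4-.5,145+(v+.5)/4-.5)
E
python3 - <<'E'
from h import *
np.set_printoptions(precision=4,suppress=True)
D=dict(j1=((334,281),(295,303),.064),j2=((424,295),(354,240),.064),j3=((513,312),(413,181),.064),j4=((606,325),(467,120),.064),
piv=((448,388),(449,291),.036),knob=((547,473),(581,215),.064),big=((354,78),(118,180),.09))
P={}
for k,(a,b,z) in D.items():
    A=plane("top",ft(*a),z);B=plane("scene",fs(*b),z);T,e=tri(ft(*a),fs(*b));P[k]=(A+B)/2;print(k,A[:2],B[:2],T,round(e,4))
for k,(a,z) in dict(stopR=((105,195),.05),stopL=((82,303),.05),entR=((742,312),.022),entL=((730,422),.022),wR=((112,208),.022),wL=((77,317),.022),spare=((174,102),.06),tape=((600,125),.025),orange=((712,540),.06),red=((333-0,292),.06)).items():
    print(k,plane("top",ft(*a) if k!="red" else a,z)[:2])
print("jar line dir",P["j1"][:2]-P["j4"][:2])
E
```

```text
j1 [ 0.5492 -0.2239] [ 0.5465 -0.2224] [ 0.5486 -0.224   0.0611] 0.0023
j2 [ 0.5431 -0.268 ] [ 0.5404 -0.2659] [ 0.5427 -0.2681  0.0605] 0.0021
j3 [ 0.5355 -0.3114] [ 0.5328 -0.3096] [ 0.5349 -0.3117  0.061 ] 0.0022
j4 [ 0.5299 -0.3565] [ 0.5275 -0.3556] [ 0.5292 -0.3569  0.0622] 0.0021
piv [ 0.5016 -0.2804] [ 0.4975 -0.2802] [ 0.4998 -0.2807  0.0348] 0.0039
knob [ 0.458  -0.3284] [ 0.4563 -0.3293] [ 0.457  -0.3285  0.065 ] 0.0019
big [ 0.6446 -0.2321] [ 0.6396 -0.2264] [ 0.6459 -0.232   0.0811] 0.0031
stopR [ 0.5937 -0.1068]
stopL [ 0.5386 -0.0988]
entR [ 0.5451 -0.4296]
entL [ 0.4888 -0.4225]
wR [ 0.5937 -0.105 ]
wL [ 0.5364 -0.0907]
spare [ 0.6399 -0.1404]
tape [ 0.6421 -0.3569]
orange [ 0.4282 -0.407 ]
red [ 0.3804 -0.3156]
jar line dir [0.0191 0.1329]
```

>>> jog_arm(
  plan=[
    [0.5,0.1,0,-0.09,-1],
    [1,0.2,0,-0.18,-1],
    [1,0.2,0,-0.27,-1],
    [1,0.2,0,-0.334,-1],
    [1,0.2,0,-0.334,-1],
  ],
)

```text
time: 0.6
tool_pos: [0.2749, -0.4712, 0.2262]
tool_rot: [-3.141, 0.001, -0.145]
contact_force: [-0.1, 0.8, -0.2]
opening: 0.0563
grip_force: 0.0
```

>>> jog_arm(
  plan=[
    [0.5,0.1,0,0,-1],
    [1,0.2,0,0,-1],
    [1,0.2,0,0,-1],
  ],
)

```text
time: 0.9
tool_pos: [0.358, -0.4544, 0.2263]
tool_rot: [-3.141, -0.001, -0.139]
contact_force: [0.3, -0.1, -0.3]
opening: 0.0326
grip_force: 0.0
```

>>> jog_arm(
  plan=[
    [0.5,0.1,0,0,-1],
    [1,0.2,0,0,-1],
    [1,0.2,0,0,-1],
  ],
)

```text
time: 1.2
tool_pos: [0.4377, -0.4383, 0.226]
tool_rot: [-3.141, -0.001, -0.139]
contact_force: [0.6, -0.3, -0.4]
opening: 0.0084
grip_force: 0.0
```

>>> jog_arm(
  plan=[
    [0.5,0.1,0,0,-1],
    [1,0.2,0,0,-1],
    [1,0.2,0,0,-1],
    [1,0.2,0,0,-1],
  ],
)

```text
time: 1.6
tool_pos: [0.514, -0.4237, 0.2259]
tool_rot: [-3.141, 0.002, -0.143]
contact_force: [-0.4, 0.5, -0.7]
opening: 0.0006
grip_force: 0.0
```

>>> jog_arm(
  plan=[
    [0.06,0.05,-0.5,0,-1],
    [0.06,0.05,-1,0,-1],
    [0.06,0.05,-1,0,-1],
  ],
)

```text
time: 1.9
tool_pos: [0.5153, -0.418, 0.141]
tool_rot: [-3.135, 0.01, -0.145]
contact_force: [-0.1, 0.3, -1.0]
opening: 0.0002
grip_force: 0.0
```

>>> jog_arm(
  plan=[
    [0,0,-0.5,0,-1],
    [0,0,-0.9,0,-1],
    [0,0,-0.9,0,-1],
    [0,0,-0.9,0,-1],
  ],
)

```text
time: 2.3
tool_pos: [0.5193, -0.4209, 0.0769]
tool_rot: [3.14, -0.001, -0.145]
contact_force: [0.7, -0.3, 0.8]
opening: 0.0005
grip_force: 0.0
```

```bash
python3 - <<'E'
from cell import readout,cams
import cv2
t=cams.read_camera("top")[130:270,200:420]
s=cams.read_camera("scene")[90:230,280:500]
cv2.imwrite("pics/c2.png",cv2.resize(cv2.vconcat([t,s]),None,fx=2.14,fy=2.14,interpolation=cv2.INTER_CUBIC))
E
```

```text
(no output)
```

View pics/c2.png

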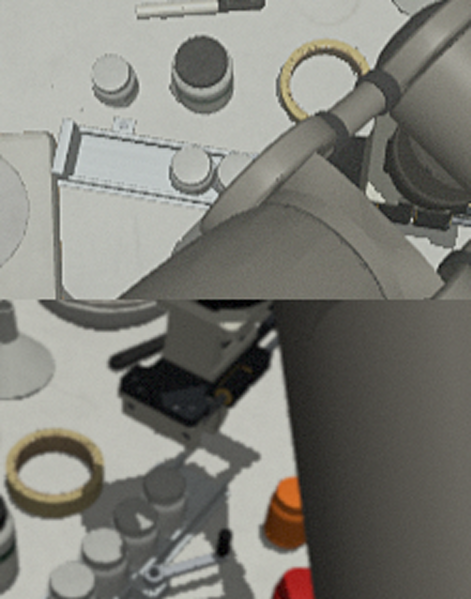

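The top view shows the front jar at (190,168) in the crop, still in place. The arm hides the tail, and the scene view shows the gripper above the entry end, clear of the tape. I'll go down now.

>>> jog_arm(
  plan=[
    [0,0,-0.2,0,-1],
    [0,0,-0.4,0,-1],
    [0,0,-0.6,0,-1],
    [0,0,-0.66,0,-1],
    [0,0,-0.66,0,-1],
  ],
)

```text
time: 2.9
tool_pos: [0.5194, -0.4196, 0.0219]
tool_rot: [-3.141, 0.0, -0.145]
contact_force: [-0.0, -0.7, 0.3]
opening: 0.0002
grip_force: 0.0
```

>>> jog_arm(
  plan=[
    [0.007,0.05,0,0,-1],
    [0.015,0.1,0,0,-1],
    [0.022,0.15,0,0,-1],
    [0.029,0.2,0,0,-1],
    [0.0365,0.25,0,0,-1],
    [0.044,0.3,0,0,-1],
    [0.051,0.35,0,0,-1],
    [0.0585,0.4,0,0,-1],
    [0.066,0.45,0,0,-1],
    [0.073,0.5,0,0,-1],
    [0.08,0.55,0,0,-1],
    [0.0875,0.6,0,0,-1],
  ],
)

```text
time: 4.1
tool_pos: [0.5264, -0.3714, 0.0219]
tool_rot: [3.141, 0.0, -0.145]
contact_force: [-0.9, -2.9, -0.8]
opening: 0.0004
grip_force: 1.4
```

```bash
python3 - <<'E'
from cell import readout,cams
import cv2
t=cams.read_camera("top")[130:270,200:420]
s=cams.read_camera("scene")[150:290,240:460]
cv2.imwrite("pics/c3.png",cv2.resize(cv2.vconcat([t,s]),None,fx=2.14,fy=2.14,interpolation=cv2.INTER_CUBIC))
E
```

```text
(no output)
```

View pics/c3.png

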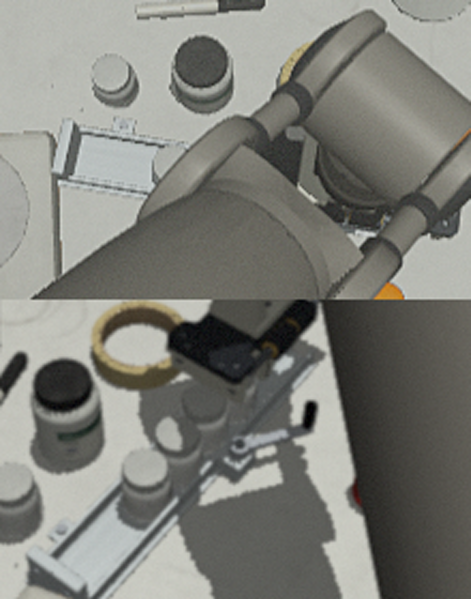

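The scene crop shows the row sliding upright as a train, with the front jar at (146,465). The keeper is untouched.

>>> jog_arm(
  plan=[
    [0.007,0.05,0,0,-1],
    [0.015,0.1,0,0,-1],
    [0.022,0.15,0,0,-1],
    [0.029,0.2,0,0,-1],
    [0.0365,0.25,0,0,-1],
    [0.044,0.3,0,0,-1],
    [0.051,0.35,0,0,-1],
    [0.0585,0.4,0,0,-1],
    [0.066,0.45,0,0,-1],
    [0.073,0.5,0,0,-1],
    [0.08,0.55,0,0,-1],
    [0.0875,0.6,0,0,-1],
  ],
)

```text
time: 5.4
tool_pos: [0.5335, -0.3233, 0.022]
tool_rot: [3.141, -0.0, -0.145]
contact_force: [-1.3, -2.5, -0.0]
opening: 0.0006
grip_force: 1.3
```

>>> jog_arm(
  plan=[
    [0.005,0.035,0,0,-1],
    [0.01,0.07,0,0,-1],
    [0.015,0.105,0,0,-1],
    [0.02,0.14,0,0,-1],
    [0.0255,0.175,0,0,-1],
    [0.031,0.21,0,0,-1],
    [0.036,0.245,0,0,-1],
    [0.041,0.28,0,0,-1],
  ],
)

```text
time: 6.2
tool_pos: [0.5368, -0.301, 0.022]
tool_rot: [3.141, -0.0, -0.145]
contact_force: [-0.5, -3.0, 0.3]
opening: 0.0005
grip_force: 1.4
```

>>> jog_arm(
  plan=[
    [0.002,0.0125,0,0,-1],
    [0.004,0.025,0,0,-1],
    [0.0055,0.0375,0,0,-1],
    [0.007,0.05,0,0,-1],
    [0.009,0.0625,0,0,-1],
  ],
)

```text
time: 6.7
tool_pos: [0.5375, -0.2962, 0.0219]
tool_rot: [3.141, -0.0, -0.145]
contact_force: [-0.6, -2.6, 0.1]
opening: 0.0002
grip_force: 1.4
```

```bash
python3 - <<'E'
from cell import readout,cams
import cv2
t=cams.read_camera("top")[130:230,210:350]
s=cams.read_camera("scene")[180:280,240:380]
cv2.imwrite("pics/c4.png",cv2.resize(cv2.vconcat([t,s]),None,fx=3,fy=3,interpolation=cv2.INTER_CUBIC))
E
```

```text
(no output)
```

View pics/c4.png

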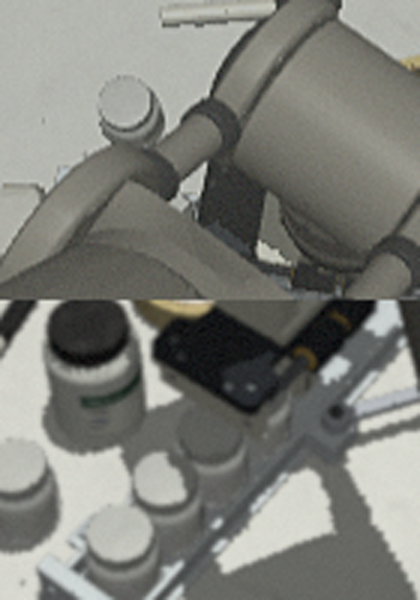

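The scene crop shows the row upright and the front jar at (123,530), close to the stop plate. The force is still only sliding friction, so I'll creep on until it rises.

>>> jog_arm(
  plan=[
    [0.002,0.0125,0,0,-1],
    [0.004,0.025,0,0,-1],
    [0.0055,0.0375,0,0,-1],
  ],
)

```text
time: 7.1
tool_pos: [0.5379, -0.2932, 0.022]
tool_rot: [3.141, -0.0, -0.145]
contact_force: [0.7, -2.9, 0.1]
opening: 0.0001
grip_force: 1.4
```

>>> jog_arm(
  plan=[
    [0.002,0.0125,0,0,-1],
    [0.004,0.025,0,0,-1],
  ],
)

```text
time: 7.3
tool_pos: [0.5382, -0.2911, 0.022]
tool_rot: [3.141, -0.0, -0.145]
contact_force: [-1.0, -2.6, 0.4]
opening: 0.0003
grip_force: 1.4
```

>>> jog_arm(
  plan=[
    [0.002,0.0125,0,0,-1],
    [0.004,0.025,0,0,-1],
  ],
)

```text
time: 7.5
tool_pos: [0.5385, -0.2891, 0.0219]
tool_rot: [3.141, 0.0, -0.145]
contact_force: [-1.4, -3.2, 0.2]
opening: 0.0003
grip_force: 2.2
```

>>> jog_arm(
  plan=[
    [0.002,0.0125,0,0,-1],
    [0.004,0.025,0,0,-1],
  ],
)

```text
time: 7.7
tool_pos: [0.5391, -0.2888, 0.0224]
tool_rot: [3.139, -0.001, -0.145]
contact_force: [-2.5, -11.2, 1.0]
opening: 0.0003
grip_force: 5.4
```

```bash
python3 - <<'E'
from h import *
import cv2
s=cams.read_camera("scene")
cv2.imwrite("pics/c5.png",cv2.resize(s[200:290,240:360],None,fx=5,fy=5,interpolation=cv2.INTER_CUBIC))
E
```

```text
(no output)
```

View pics/c5.png

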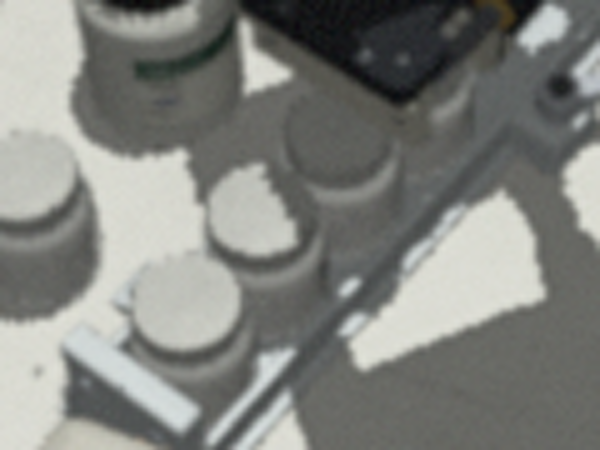

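Force is up to 11 N. The crop shows the front jar at (187,300) up against the stop plate at (130,380), with the row touching and upright, so it is home. I'll back off and lift.

>>> jog_arm(
  plan=[
    [-0.004,-0.025,0,0,-1],
    [-0.015,-0.1,0,0,-1],
    [-0.029,-0.2,0,0,-1],
    [-0.054,-0.37,0,0,-1],
    [-0.054,-0.37,0.3,0,-1],
    [-0.054,-0.37,0.8,0,-1],
    [-0.054,-0.37,1,0,-1],
    [-0.054,-0.37,1,0,-1],
  ],
)

```text
time: 8.55
tool_pos: [0.5358, -0.3187, 0.105]
tool_rot: [3.139, -0.005, -0.145]
contact_force: [0.2, -0.5, -0.8]
opening: 0.0007
grip_force: 0.0
```

```bash
python3 - <<'E'
from h import *
from cell import readout
O=np.array([.5458,-.2413]);u=np.array([.1445,.9895]);l=np.array([-.9895,.1445])
p=readout.observe()["tool_pos"];w=lambda q:O+q[0]*u+q[1]*l
print(p,"start",(w((-.095,.102))-p[:2])/.08)
a,b,r=.013,.0095,.006
def fc(th):
    k=np.array([-.046,.04])+.065*np.array([np.cos(th),np.sin(th)]);v=np.array([np.sin(th),-np.cos(th)])
    for d in np.arange(.01,.05,.0002):
        q=np.abs(d*v)-[a,b]
        if np.linalg.norm(np.maximum(q,0))>=r: break
    return k+d*v
prev=None
for th in np.arange(2.55,4.76,.1):
    c=w(fc(th)); print(round(th-2.27,2),np.round(c,4),np.round(fc(th),4))
E
```

```text
[ 0.53581473 -0.31868605  0.10497808] start [-1.30839043 -0.02346815]
0.28 [ 0.442  -0.3166] [-0.0895  0.0919]
0.38 [ 0.4468 -0.3228] [-0.095   0.0862]
0.48 [ 0.4519 -0.3283] [-0.0997  0.0803]
0.58 [ 0.4574 -0.3331] [-0.1036  0.0742]
0.68 [ 0.4632 -0.3372] [-0.1068  0.0679]
0.78 [ 0.4692 -0.3406] [-0.1093  0.0615]
0.88 [ 0.4753 -0.3433] [-0.1111  0.0551]
0.98 [ 0.4816 -0.3454] [-0.1123  0.0485]
1.08 [ 0.4877 -0.3469] [-0.1129  0.0422]
1.18 [ 0.494  -0.3478] [-0.1129  0.0359]
1.28 [ 0.5001 -0.3482] [-0.1124  0.0298]
1.38 [ 0.506  -0.3481] [-0.1114  0.0239]
1.48 [ 0.5116 -0.3477] [-0.1102  0.0184]
1.58 [ 0.5169 -0.347 ] [-0.1088  0.0134]
1.68 [ 0.5226 -0.3456] [-0.1065  0.0079]
1.78 [ 0.5285 -0.3433] [-0.1035  0.0024]
1.88 [ 0.5347 -0.34  ] [-0.0993 -0.0033]
1.98 [ 0.5407 -0.3357] [-0.0941 -0.0086]
2.08 [ 0.5465 -0.3305] [-0.0881 -0.0135]
2.18 [ 0.5514 -0.325 ] [-0.082  -0.0176]
2.28 [ 0.5557 -0.3192] [-0.0757 -0.021 ]
2.38 [ 0.5592 -0.3132] [-0.0692 -0.0237]
2.48 [ 0.5621 -0.3071] [-0.0627 -0.0257]
```

>>> jog_arm(
  plan=[
    [-0.5,0,0,0,-1],
    [-1,0,0,0,-1],
    [-1,0,0,0,-1],
  ],
)

```text
time: 8.85
tool_pos: [0.4494, -0.3155, 0.1]
tool_rot: [-3.138, 0.007, -0.147]
contact_force: [0.3, -0.1, -0.8]
opening: 0.0002
grip_force: 0.0
```

>>> jog_arm(
  plan=[
    [-0.31,-0.02,0,0,-1],
    [-0.31,-0.02,0,0,-1],
    [-0.31,-0.02,-0.3,0,-1],
    [-0.31,-0.02,-0.6,0,-1],
    [-0.31,-0.02,-0.74,0,-1],
    [-0.31,-0.02,-0.74,0,-1],
  ],
)

```text
time: 9.45
tool_pos: [0.4294, -0.3177, 0.0408]
tool_rot: [-3.139, 0.003, -0.145]
contact_force: [-0.5, -0.8, 0.8]
opening: 0.0001
grip_force: 0.0
```

>>> jog_arm(
  plan=[
    [0.1,0.01,0.02,0,-1],
    [0.16,0.01,0.02,0,-1],
    [0.22,-0.065,0.02,0,-1],
    [0.28,-0.135,0.02,0,-1],
    [0.35,-0.195,0.02,0,-1],
    [0.42,-0.245,0.02,0,-1],
    [0.5,-0.285,0.02,0,-1],
    [0.575,-0.32,0.02,0,-1],
    [0.655,-0.345,0.02,0,-1],
    [0.73,-0.365,0.02,0,-1],
    [0.81,-0.375,0.02,0,-1],
    [0.885,-0.38,0.02,0,-1],
  ],
)

```text
time: 10.65
tool_pos: [0.501, -0.3487, 0.0442]
tool_rot: [-3.141, 0.0, -0.145]
contact_force: [-1.8, 1.6, -0.1]
opening: 0.0005
grip_force: 0.8
```

```bash
python3 - <<'E'
from h import *
import cv2
t=cams.read_camera("top")[140:270,210:400]
s=cams.read_camera("scene")[145:275,250:440]
cv2.imwrite("pics/c6.png",cv2.resize(cv2.vconcat([t,s]),None,fx=2.3,fy=2.3,interpolation=cv2.INTER_CUBIC))
E
```

```text
(no output)
```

View pics/c6.png

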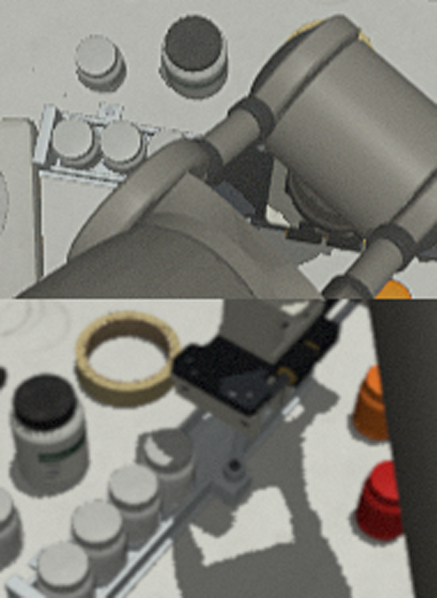

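The scene crop shows all four jars home at (63,565), (97,520), (133,483) and (168,450), and the keeper arm is no longer at its open position. Contact force is about 2 N. I'll carry on round.

>>> jog_arm(
  plan=[
    [0.075,0,0,0,-1],
    [0.145,0.005,0,0,-1],
    [0.21,0.015,0,0,-1],
    [0.28,0.035,0,0,-1],
    [0.355,0.06,0,0,-1],
    [0.43,0.105,0,0,-1],
    [0.505,0.155,0,0,-1],
    [0.58,0.22,0,0,-1],
    [0.64,0.29,0,0,-1],
  ],
)

```text
time: 11.65
tool_pos: [0.5525, -0.3253, 0.0445]
tool_rot: [3.141, -0.001, -0.145]
contact_force: [-0.2, 0.0, 0.2]
opening: 0.0004
grip_force: 0.5
```

>>> jog_arm(
  plan=[
    [0.055,0.075,0,0,-1],
    [0.1,0.15,0,0,-1],
    [0.11,0.19,0,0,-1],
  ],
)

```text
time: 11.95
tool_pos: [0.5608, -0.3112, 0.0445]
tool_rot: [3.139, -0.001, -0.144]
contact_force: [-3.2, -12.3, -2.3]
opening: 0.0004
grip_force: 6.1
```

>>> jog_arm(
  plan=[
    [0.003,0.02,0,0,-1],
    [0.003,0.02,0,0,-1],
    [0.003,0.02,0,0,-1],
  ],
)

```text
time: 12.25
tool_pos: [0.5607, -0.3113, 0.0446]
tool_rot: [3.137, -0.001, -0.145]
contact_force: [-2.8, -10.1, -3.2]
opening: 0.0006
grip_force: 4.8
```

>>> jog_arm(
  plan=[
    [0,-0.05,0,0,-1],
    [-0.03,-0.2,0,0,-1],
    [-0.03,-0.2,0.4,0,-1],
    [-0.03,-0.2,0.8,0,-1],
    [-0.03,-0.2,1,0,-1],
    [-0.03,-0.2,1,0,-1],
  ],
)

```text
time: 12.85
tool_pos: [0.5597, -0.326, 0.1274]
tool_rot: [3.139, -0.005, -0.145]
contact_force: [0.5, -0.3, -0.8]
opening: 0.0006
grip_force: 0.0
```

>>> jog_arm(
  plan=[
    [0,0,0.5,0,-1],
    [0,-0.5,1,0,-1],
    [0,-1,1,0,-1],
    [-0.5,-1,1,0,-1],
    [-1,-1,1,0,-1],
    [-1,-1,1,0,-1],
  ],
)

```text
time: 13.45
tool_pos: [0.4736, -0.4045, 0.2017]
tool_rot: [-3.138, 0.006, -0.148]
contact_force: [-0.1, -1.0, 0.4]
opening: 0.0001
grip_force: 0.0
```

>>> jog_arm(
  plan=[
    [-0.5,-0.2,0,0,-1],
    [-1,-0.4,0,0,-1],
    [-1,-0.4,0,0,-1],
  ],
)

```text
time: 13.75
tool_pos: [0.3948, -0.4384, 0.2035]
tool_rot: [-3.141, 0.002, -0.149]
contact_force: [-0.5, -0.3, -0.1]
opening: 0.0004
grip_force: 0.0
```

>>> jog_arm(
  plan=[
    [-0.5,-0.2,0,0,-1],
    [-1,-0.4,0,0,-1],
    [-1,-0.4,0,0,-1],
  ],
)

```text
time: 14.05
tool_pos: [0.3153, -0.4703, 0.2036]
tool_rot: [-3.141, 0.002, -0.149]
contact_force: [0.6, -0.3, -0.6]
opening: 0.0005
grip_force: 0.0
```

```bash
python3 - <<'E'
from h import *
import cv2
t=cams.read_camera("top")[140:260,210:400]
s=cams.read_camera("scene")[155:275,240:430]
cv2.imwrite("pics/t7.png",cv2.resize(cv2.vconcat([t,s]),None,fx=2.5,fy=2.5,interpolation=cv2.INTER_CUBIC))
E
```

```text
(no output)
```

View pics/t7.png

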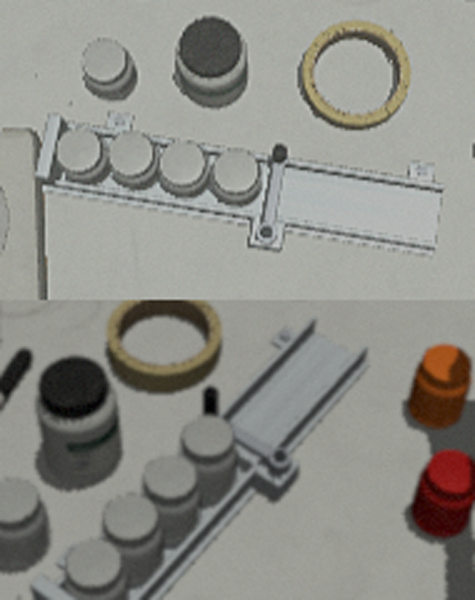

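The keeper lies straight across the rail, with its post at (280,153) and pivot at (265,233). The four jars are touching at the stop. One numeric check before handing in.

```bash
python3 - <<'E'
from h import *
O=np.array([.5458,-.2413]);R=np.array([[.1445,.9895],[-.9895,.1445]])
for n,c,z in(("knob",(280.5,151.5),.064),("j1",(82,152),.064),("j4",(237,172),.064)):
    q=R@(plane("top",(210+c[0]/2.5,140+c[1]/2.5),z)[:2]-O);print(n,q.round(4))
    if n=="knob": print(np.arctan2(q[1]-.04,q[0]+.046)%6.283-2.27)
E
```

```text
knob [-0.0471 -0.0241]
2.4244795754700603
j1 [0.1137 0.0028]
j4 [-0.0148 -0.0014]
```

```bash
python3 -c "
from cell import ticket
print(ticket.hand_in())"
```

```text
the job is handed in; nothing more can be done
None
```

I pushed the row home against the end stop, swung the keeper shut behind the last jar (about 2.42 rad by camera, hard stop 2.44) and handed the job in after about 14 s of robot time; no verdict was returned, and by camera the front jar's centre read about 4 mm short of the home position, which I put down to pixel error because the push force had risen to 11 N at the stop.

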